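Start the cooling timers in order

ROBOT

A 6-joint arm with a two-finger parallel gripper is mounted at the origin on the work surface. World frame = base frame: x ahead of the robot, y to its left, z up, the work surface at z = 0. Lengths are in m, angles in rad, forces in N, time in s.
With the tool pointing down it reaches from about 0.3 to 0.95 m from the base axis. Payload 3.1 kg.
Tool frame: the origin (TCP) lies between the finger pads; the fingertips stand 25 mm ahead of it and the grasp point (between the pads) lies 6 mm ahead of it (manip.finger_overhang is the distance from the TCP to the fingertips, in m); x points along the fingers, y is the direction in which the jaws open and shut, and the axes are right-handed (so a half turn about x gives the same grasp; the last joint's range is limited). The gripper opens to 85 mm and grips with 20 to 120 N. Pads are 22 mm wide; open, the fingers measure 114 mm over their backs; the gripper's body (76 mm by 85 mm) begins 54 mm behind the grasp point. The pads swing forward as they close: fully open they stand 13 mm farther back than shut.
Start: joints at [-1.302, 0.308, 1.634, -0, 1.2, -0.07], TCP at [0.208, -0.589, 0.256] pointing down, gripper open.
Joint ranges: [-3.06, 3.06], [-0.79, 1.96], [0.05, 2.63], [-1.19, 4.34], [0.05, 2.64], [-2.94, 2.94]. Speed limits (rad/s): [2.79, 2.79, 3.14, 3.14, 3.14, 3.14].

INTERFACE

Orientations are given as a rotation vector (axis times angle).
In Python, from cell import manip, optics, nets gives the robot as it stands.
- The arm moves only by the shell command python3 -m handwheel 'ROWS' [OPENING] [FORCE]. ROWS is JSON, one flat list of numbers, 4 for each row, row after row: the shift along the tool's x, y, z in cm, then the turn about the tool's x in degrees. In form: [x, y, z, yaw, x, y, z, yaw, ...]. A call has exactly 8 rows; each row shifts and turns the commanded pose from where the row before left it, along the tool's axes as they then stand; what a row does not reach is not made up. A row lasts 1/8 s, in which the tool goes at most 62.5 mm and 10.7 degrees, less where a joint would pass 70% of its speed; a pose out of reach is approached as far as the arm can. A call with a gripper value outside its range is refused whole. OPENING is the finger opening in cm, from 0 to 8.54, set as the call begins (- or left out, the last holds). The fingers move at their own pace and stop on an object; FORCE is the grip in N (left out, the last holds). Time passes only in rows, so rows that do not move let the fingers close, or fill a call up. It gives the time, the measured TCP pose, the force and the opening at its end, in the units of the state.
- manip.state(): the state, without advancing time (a new reading comes with each control period).
- optics.get_image(name): name is "side" or "top" or "wrist"; returns (picture, depth): 400x640x3 uint8, red, green, blue; 400x640 float32, m along the optical axis (not along the pixel's ray), 0 where there is no reading.
- optics.get_calibration(name): a dict with "fx", "fy", "cx", "cy" (pixels), "R" (3x3) and "t" (3): a world point X has camera coordinates R X + t; the wrist camera has in their place "T_tool_cam" (4x4, takes a point from camera to tool coordinates, whose origin is the TCP and whose axes are the tool frame's). Camera axes: x right, y down, z forward; pixel columns grow to the right and rows downward; lengths in m; the calibration is good to about 2 mm. A picture is of the moment at which its call begins: read the wrist's pose just before it. get_calibration takes no time and is no camera call.
- manip.finish_job(): hands the job in, once; it reports no verdict.
Trained networks look in the newest picture that a camera, given by its name, has taken for a name from the list of things; names that differ only in an ending like _2 or _b are one class to them, and where a whole thing is asked for, a point or a joint stands for the part that bears it (a point fixed in the world has none). Each returns a list of dicts, best first, with "confidence" (0 to 1); they miss things now and then, are a little off and sometimes report something else, mostly with a low value. They report only what shows in the picture. A call takes as long as a camera call.
- nets.regions_of(thing, camera): "region" (400x640 bool, what is visible of it) and "extent" ([left, top, width, height] in pixels, round what is visible of it).
- nets.landmark_of(thing, camera): "position" ([column, row] in pixels: a listed point, or the origin of a listed thing).
The state is a dict: "time_s": time; "qpos": joint angles; "qvel": joint speeds; "joint_efforts": joint torques, N m; "tool_pos": TCP position; "eef_rot": TCP orientation; "wrist_force": force on the tool from outside, world axes, zero at the start; "wrist_torque": the same for the moment, N m; "width": opening from 0.0 (shut) to 1.0 (fully open).
Only numpy, scipy, OpenCV 4.12 (cv2) and the standard library are available. Lean on these libraries where they do the work, as an engineer would, in place of code of your own. Each camera call takes 0.05 s, during which the arm holds its last target. There are 200 camera calls.

TASK

Three loaves came out of the oven one after another; start their cooling timers in that order by lightly pressing each coloured cap all the way in, where it stays: first the blue timer, then the yellow, then the green. Do not press the red timer, do not pick up, tip or push any timer out of its place, and leave everything else on the counter where it stands.

Things in the scene. Friction and masses are not known exactly. Their poses are not given: they have to be found in the camera images.
- timer_blue: the blue timer: a loose round puck, white base 72 mm across and 26 mm tall with a blue cap on top, about 0.27 kg, standing on the counter; origin at the centre of its underside, z up. It must stay where it stands
- press_blue (a point): centre of the top face of the blue cap (46 mm across), on the timer's axis: 44 mm above the counter with the cap up (not started), 32 mm with the cap at the bottom of its travel; moves with the cap. The top is soft rubber: while pushed it sinks about 1 mm for every 4 N (at most 5 mm) and springs back when let go
- cap_blue (a joint): how far the blue cap has been pushed straight down into its base, m: 0 up (not started), 0.012 at the hard bottom stop; it counts as pressed in from 0.009. About 4 N on the cap moves it, with friction and no spring: it stays wherever it is left and does not come back up. Pushing on hard against the bottom stop is not a light press
- timer_yellow: the yellow timer: a loose round puck, white base 72 mm across and 26 mm tall with a yellow cap on top, about 0.27 kg, standing on the counter; origin at the centre of its underside, z up. It must stay where it stands
- press_yellow (a point): centre of the top face of the yellow cap (46 mm across), on the timer's axis: 44 mm above the counter with the cap up (not started), 32 mm with the cap at the bottom of its travel; moves with the cap. The top is soft rubber: while pushed it sinks about 1 mm for every 4 N (at most 5 mm) and springs back when let go
- cap_yellow (a joint): how far the yellow cap has been pushed straight down into its base, m: 0 up (not started), 0.012 at the hard bottom stop; it counts as pressed in from 0.009. About 4 N on the cap moves it, with friction and no spring: it stays wherever it is left and does not come back up. Pushing on hard against the bottom stop is not a light press
- timer_green: the green timer: a loose round puck, white base 72 mm across and 26 mm tall with a green cap on top, about 0.27 kg, standing on the counter; origin at the centre of its underside, z up. It must stay where it stands
- press_green (a point): centre of the top face of the green cap (46 mm across), on the timer's axis: 44 mm above the counter with the cap up (not started), 32 mm with the cap at the bottom of its travel; moves with the cap. The top is soft rubber: while pushed it sinks about 1 mm for every 4 N (at most 5 mm) and springs back when let go
- cap_green (a joint): how far the green cap has been pushed straight down into its base, m: 0 up (not started), 0.012 at the hard bottom stop; it counts as pressed in from 0.009. About 4 N on the cap moves it, with friction and no spring: it stays wherever it is left and does not come back up. Pushing on hard against the bottom stop is not a light press
- timer_red: the red timer: a loose round puck, white base 72 mm across and 26 mm tall with a red cap on top, about 0.27 kg, standing on the counter; origin at the centre of its underside, z up. It must stay where it stands
- press_red (a point): centre of the top face of the red cap (46 mm across), on the timer's axis: 44 mm above the counter with the cap up (not started), 32 mm with the cap at the bottom of its travel; moves with the cap. The top is soft rubber: while pushed it sinks about 1 mm for every 4 N (at most 5 mm) and springs back when let go
- cap_red (a joint): how far the red cap has been pushed straight down into its base, m: 0 up (not started), 0.012 at the hard bottom stop; it counts as pressed in from 0.009. About 4 N on the cap moves it, with friction and no spring: it stays wherever it is left and does not come back up. Pushing on hard against the bottom stop is not a light press
- jam_jar: bystander: amber jam jar with a steel cap, 62 mm across, 85 mm tall; origin at the centre of its underside, on the counter
- salt_shaker: bystander: steel salt shaker, 44 mm across, 70 mm tall; origin at the centre of its underside, on the counter
- mug: bystander: white ceramic mug, 76 mm across, 85 mm tall, handle to its +y; origin at the centre of its underside, on the counter
- slice: bystander: buttered slice of bread lying flat, oval, 86 x 142 mm, 15 mm thick; origin at the centre of its underside, on the counter
- knife: bystander: table knife lying flat along its y, about 205 mm long, 10 mm tall; origin at the centre of its underside, on the counter
- butter_dish: bystander: blue butter dish 130 x 170 mm with a block of butter, 56 mm tall; origin at the centre of its underside, on the counter

How it is judged:
On the way, in this order (a step that is already met when the one before it is completed fails the run):
1. the blue cap is in, the others still up (value of joint cap_blue above 0.009 m and value of joint each of cap_yellow, cap_green, cap_red below 0.003 m), for 0.1 s.
2. the yellow cap is in as well, green and red still up (value of joint each of cap_blue, cap_yellow above 0.009 m and value of joint each of cap_green, cap_red below 0.003 m), for 0.1 s.
3. the green cap is in as well, red still up (value of joint each of cap_blue, cap_yellow, cap_green above 0.009 m and value of joint cap_red below 0.003 m), for 0.1 s.
At the end, for the whole second after the job is handed in: The blue, yellow and green caps are in (at least 9 of their 12 mm) and the red one is up (less than 3 mm); all four timers stand upright and at rest within 20 mm of where they started, and every bystander lies within 20 mm of its start (all of step 3 and distance of each of timer_blue, timer_yellow, timer_green, timer_red, jam_jar, salt_shaker, mug, slice, knife, butter_dish from where it was at the start of the episode below 0.02 m and angle between each of timer_blue, timer_yellow, timer_green, timer_red's own z axis and vertical below 0.1 rad and linear speed of each of timer_blue, timer_yellow, timer_green, timer_red below 0.01 m/s); the robot touches nothing.
It fails at once if a cap is pushed (3 mm or more) before the one ahead of it in the order is in ((value of joint cap_yellow above 0.003 m and value of joint cap_blue below 0.009 m) or (value of joint cap_green above 0.003 m and value of joint cap_yellow below 0.009 m)).
It fails at once if the red timer's cap is pushed (3 mm or more) (value of joint cap_red above 0.003 m).
It fails at once if a timer is pressed hard (over 25 N) (contact force between any of the fingers, the arm and timer_blue above 25 N or contact force between any of the fingers, the arm and timer_yellow above 25 N or contact force between any of the fingers, the arm and timer_green above 25 N or contact force between any of the fingers, the arm and timer_red above 25 N).
It fails at once if a timer is lifted, tipped or shoved more than 20 mm (height (world z) of any of timer_blue, timer_yellow, timer_green, timer_red above 0.01 m or angle between any of timer_blue, timer_yellow, timer_green, timer_red's own z axis and vertical above 0.25 rad or distance of any of timer_blue, timer_yellow, timer_green, timer_red from where it was at the start of the episode above 0.02 m).
It fails at once if a bystander is moved more than 20 mm or tipped (distance of any of jam_jar, salt_shaker, mug, slice, knife, butter_dish from where it was at the start of the episode above 0.02 m or angle between any of jam_jar, salt_shaker, mug, slice, knife, butter_dish's own z axis and vertical above 0.3 rad).
It also fails if it takes over 45 s, if anything falls off the work surface, if the arm or the gripper's body presses on something with over 40 N, if the wrist force passes 120 N, or if a joint passes its speed limit or range.

## Working session

There is one attempt and no reset: what is moved stays moved. The work goes in short steps, Python scripts to look and compute and a shell command to move; the robot and the scene stay as the last step left them, time stands still between calls to the robot, and variables do not carry over. Pictures are saved under pics/ and viewed, about 8 in all and at most 12, crops included, and the job is handed in when it is done.

```bash
mkdir -p pics; cat > h.py <<'E'
import numpy as np, cv2
from cell import manip, optics, nets
from scipy.spatial.transform import Rotation as R
def world(cam,px,depth,cal,T=None):
    u,v=px; p=np.array([(u-cal['cx'])/cal['fx']*depth,(v-cal['cy'])/cal['fy']*depth,depth])
    if cam=='wrist': 
        q=np.array(cal['T_tool_cam'])@np.r_[p,1]; return T[0]+T[1].apply(q[:3])
    return np.array(cal['R']).T@(p-np.array(cal['t']))
def med(d,px,r=3):
    u,v=map(int,np.round(px)); w=d[max(v-r,0):v+r+1,max(u-r,0):u+r+1]; w=w[w>0]; return float(np.median(w)) if w.size else 0
def save(n,im): cv2.imwrite('pics/'+n,cv2.cvtColor(im,cv2.COLOR_RGB2BGR))
E
python3 - <<'E'
from h import *
s=manip.state(); print(s['time_s'],s['tool_pos'],R.from_rotvec(s['eef_rot']).as_matrix().round(3).tolist(),s['wrist_force'],s['width'],manip.finger_overhang)
for c in ('top','side'):
    im,d=optics.get_image(c); save(c+'1.png',im); cal=optics.get_calibration(c)
    for k in ('blue','yellow','green','red'):
        for r in nets.landmark_of('press_'+k,c)[:2]:
            m=med(d,r['position']); print(c,k,np.round(r['position'],1),round(r['confidence'],2),world(c,r['position'],m,cal).round(4) if m else None)
    if c=='top':
        for k in ('jam_jar','salt_shaker','mug','slice','knife','butter_dish'):
            for r in nets.landmark_of(k,c)[:1]:
                m=med(d,r['position']); print(k,np.round(r['position']),round(r['confidence'],2),world(c,r['position'],m,cal).round(3))
E
```

```text
0.0 [ 0.20748906 -0.5887485   0.25505902] [[-0.001, 0.332, -0.943], [0.002, -0.943, -0.332], [-1.0, -0.002, -0.0]] [ 0.08451915  0.26362213 -0.12458358] 1.0077322247097098 0.025
top blue [380.9 245.8] 0.64 [ 0.4464 -0.2501  0.0444]
top yellow [277.7 250.9] 0.44 [0.4325 0.0622 0.0443]
top green [214.6 216. ] 0.53 [0.5396 0.2571 0.0447]
top green [381.4 244.6] 0.53 [ 0.4499 -0.2517  0.0445]
top red [345.7 197.2] 0.62 [ 0.5952 -0.1455  0.0444]
jam_jar [397. 181.] 0.62 [ 0.642 -0.3    0.064]
salt_shaker [340. 258.] 0.51 [ 0.41  -0.126  0.069]
mug [207. 246.] 0.66 [0.45  0.29  0.007]
slice [271. 191.] 0.65 [0.621 0.09  0.017]
knife [445. 213.] 0.54 [ 0.549 -0.458  0.005]
butter_dish [348. 148.] 0.63 [ 0.746 -0.154  0.055]
side blue [273.3 268.9] 0.63 [ 0.4501 -0.2557  0.0454]
side yellow [250.2 186.1] 0.67 [0.4447 0.065  0.0449]
side green [277.9 153. ] 0.62 [0.5502 0.2335 0.0438]
side green [244.9 161.2] 0.41 [0.4498 0.2521 0.0198]
side red [330.2 223. ] 0.72 [ 0.6027 -0.1426  0.0453]
```

View pics/top1.png

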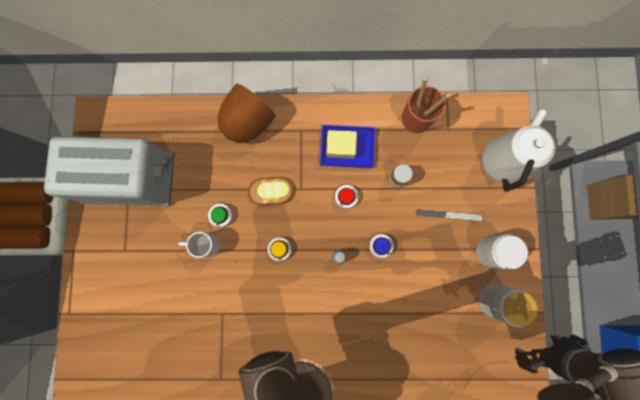

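View pics/side1.png

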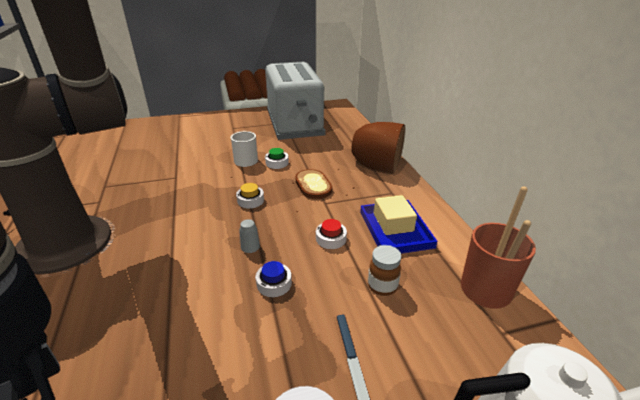

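Top view: blue (381,245), yellow (279,249), green (219,215) and red (346,197), with the salt shaker and mug nearby but lower than the gripper body. I'll move above blue with the fingers shut.

```bash
python3 -m handwheel '[0,-3,-4.2,0,0,-3,-4.2,0,0,-3,-4.2,0,0,-3,-4.2,0,0,-3,-4.2,0,0,-3,-4.2,0,0,-3,-4.2,0,0,-3,-4.2,0]' 0 20
cat > look.py <<'E'
import sys; from h import *
HUE={'blue':(105,135),'yellow':(18,32),'green':(45,80)}
def look(k,n,cams=('top','side','wrist')):
    P0=None
    for c in cams:
        s=manip.state(); T=(np.array(s['tool_pos']),R.from_rotvec(s['eef_rot']))
        im,d=optics.get_image(c); cal=optics.get_calibration(c)
        if c=='wrist': save(n,im)
        rs=nets.landmark_of('press_'+k,c); hsv=cv2.cvtColor(im,cv2.COLOR_RGB2HSV)
        for r in rs[:1]:
            p=r['position']; m=med(d,p); W=world(c,p,m,cal,T)
            lo,hi=HUE[k]; mask=((hsv[...,0]>=lo)&(hsv[...,0]<=hi)&(hsv[...,1]>150)&(hsv[...,2]>60)).astype(np.uint8)
            _,lab,st,ce=cv2.connectedComponentsWithStats(mask)
            i=lab[int(round(p[1])),int(round(p[0]))]; out=None
            if i:
                vs,us=np.nonzero((lab==i)&(d>0)); pts=np.array([world(c,(u,v),d[v,u],cal,T) for u,v in zip(us,vs)])
                z=np.percentile(pts[:,2],80); q=pts[abs(pts[:,2]-z)<.004]
                (cc,rr)=cv2.minEnclosingCircle(q[:,:2].astype(np.float32)); out=(np.round(np.r_[q[:,:2].mean(0),z],4),'circ',np.round(cc,4),round(rr,4))
            print(c,np.round(p,1),round(r['confidence'],2),W.round(4),out)
            if out and c=='wrist':
                dt=T[1].inv().apply(np.r_[out[2],.0442]-T[0]); print('delta tool cm (y,z), gap x below tips:',(100*dt).round(2),'gap',round(100*(dt[0]-.025),2))
    print('tcp',s['time_s'],T[0].round(4),T[1].as_matrix().round(3).tolist(),'F',np.round(s['wrist_force'],2),s['width'])
if __name__=='__main__': look(sys.argv[1],sys.argv[2])
E
python3 look.py blue w_blue.png
```

```text
time_s: 1.8
tool_pos: [0.4457, -0.2501, 0.2566]
eef_rot: [2.038, 0.348, -2.037]
wrist_force: [-0.6, -0.1, 0.6]
width: -0.0
top [444.3 212.4] 0.54 [ 0.5499 -0.4568  0.0061] None
side [272.3 268.1] 0.79 [ 0.4485 -0.2528  0.0452] (array([ 0.4484, -0.2563,  0.0455]), 'circ', array([ 0.4483, -0.2546]), 0.0241)
wrist [329.2 175.2] 0.89 [ 0.4475 -0.256   0.0439] (array([ 0.4486, -0.2534,  0.0446]), 'circ', array([ 0.4479, -0.2537]), 0.0229)
delta tool cm (y,z), gap x below tips: [21.22  0.35 -0.17] gap 18.72
tcp 2.0 [ 0.4452 -0.2509  0.2564] [[-0.0, 0.335, -0.942], [-0.001, -0.942, -0.335], [-1.0, 0.001, 0.0]] F [-0.42 -0.56  0.38] -0.0033467534591174234
```

View pics/w_blue.png

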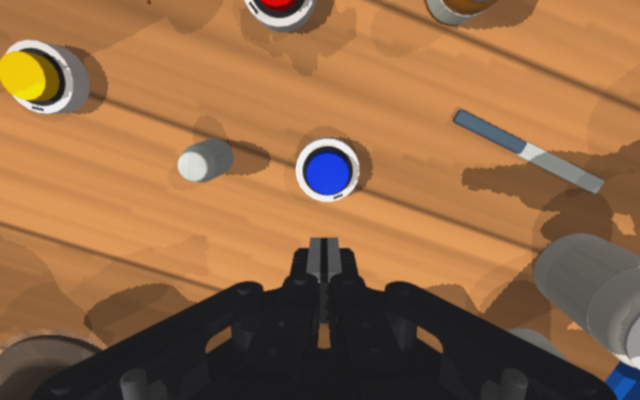

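Wrist view: blue cap at (328,173), with a fitted radius of 22.9 mm against 23 given. I'll centre over it and descend to just above the cap.

```bash
python3 -m handwheel '[1,0.35,-0.2,0,3,0,0,0,4,0,0,0,4,0,0,0,3,0,0,0,1.5,0,0,0,0.7,0,0,0,0,0,0,0]' && python3 look.py blue w_blue2.png | tail -3
```

```text
time_s: 3.1
tool_pos: [0.4481, -0.2546, 0.0845]
eef_rot: [2.038, 0.348, -2.037]
wrist_force: [0.7, -0.7, 0.7]
width: 0.004
side [274.  264.3] 0.83 [ 0.4512 -0.2636  0.0649] (array([ 0.4479, -0.2589,  0.0455]), 'circ', array([ 0.4487, -0.2543]), 0.0234)
wrist [322.6 240.8] 0.56 [ 0.4589 -0.2505  0.0693] None
tcp 3.3 [ 0.4488 -0.2547  0.0855] [[0.002, 0.332, -0.943], [-0.001, -0.943, -0.332], [-1.0, 0.002, -0.002]] F [-0.92  0.68 -0.07] 0.0031280449547902538
```

```bash
python3 -m handwheel '[0.8,0,0,0,0.5,0,0,0,0.3,0,0,0,0.2,0,0,0,0.2,0,0,0,0.2,0,0,0,0.2,0,0,0,0,0,0,0]'
```

```text
time_s: 4.4
tool_pos: [0.4477, -0.254, 0.0601]
eef_rot: [2.037, 0.349, -2.038]
wrist_force: [-1.8, 2.5, 3.5]
width: 0.002
```

```bash
python3 -m handwheel '[0.1,0,0,0,0.1,0,0,0,0.1,0,0,0,0.1,0,0,0,0,0,0,0,0,0,0,0,0,0,0,0,0,0,0,0]'
```

```text
time_s: 5.4
tool_pos: [0.448, -0.2541, 0.0563]
eef_rot: [2.038, 0.348, -2.037]
wrist_force: [-1.1, 1.7, 2.8]
width: -0.001
```

```bash
python3 -m handwheel '[0.1,0,0,0,0.1,0,0,0,0,0,0,0,0,0,0,0,0,0,0,0,0,0,0,0,0,0,0,0,0,0,0,0]'
```

```text
time_s: 6.4
tool_pos: [0.448, -0.2542, 0.0549]
eef_rot: [2.037, 0.349, -2.038]
wrist_force: [-3.1, 1.3, 7.5]
width: -0.001
```

Force rose to 7.5 N, so the cap is at the stop. I'll lift and cross to yellow.

```bash
python3 -m handwheel '[-0.5,0,0,0,-2,0,0,0,-4,0,0,0,-4,0,0,0,-3.5,0,0,0,0,-4,-1.3,0,0,-4,-1.3,0,0,-4,-1.3,0]'; python3 -m handwheel '[0,-4,-1.3,0,0,-4,-1.3,0,0,-4,-1.3,0,0,-4,-1.2,0,0,-2,-0.5,0,0,0,0,0,0,0,0,0,0,0,0,0]' ; python3 look.py yellow w_yel.png; python3 - <<'E'
from look import *
look('blue','x.png',('side',))
E
```

```text
time_s: 7.4
tool_pos: [0.4453, -0.1272, 0.1944]
eef_rot: [2.04, 0.346, -2.035]
wrist_force: [-0.1, 0.0, 0.6]
width: 0.003
time_s: 8.4
tool_pos: [0.438, 0.0595, 0.1942]
eef_rot: [2.038, 0.347, -2.038]
wrist_force: [-1.0, -0.7, -0.3]
width: -0.002
top [282.5 249.5] 0.26 [ 0.4387 -0.0052  0.4871] None
side [249.5 191.1] 0.47 [0.4401 0.0444 0.0428] (array([0.4411, 0.0576, 0.0452]), 'circ', array([0.4422, 0.059 ]), 0.0235)
wrist [319.7 188. ] 0.94 [0.4387 0.0641 0.0441] (array([0.4409, 0.0616, 0.0446]), 'circ', array([0.4401, 0.0612]), 0.023)
delta tool cm (y,z), gap x below tips: [15.01 -0.06 -0.25] gap 12.51
tcp 8.6 [0.4379 0.0598 0.1943] [[0.0, 0.331, -0.944], [-0.0, -0.944, -0.331], [-1.0, 0.0, -0.0]] F [-0.62 -0.21  0.37] -0.0037225883308446453
side [275.7 273.3] 0.88 [ 0.4541 -0.2563  0.0327] (array([ 0.4488, -0.2564,  0.0338]), 'circ', array([ 0.4491, -0.255 ]), 0.0231)
tcp 8.7 [0.4378 0.06   0.1943] [[0.0, 0.332, -0.943], [-0.0, -0.943, -0.332], [-1.0, 0.0, -0.0]] F [-0.   -0.39  0.24] -0.0027267773359381307
```

View pics/w_yel.png

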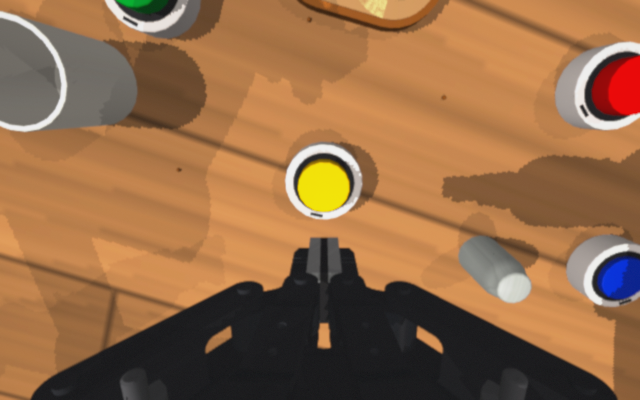

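Blue's cap top fell 11.7 mm, so it is in and has not moved sideways. Yellow's cap is at (323,186) with a 23.0 mm fitted radius. I'll press it.

```bash
python3 -m handwheel '[3,-0.05,-0.25,0,4,0,0,0,3.5,0,0,0,1.3,0,0,0,0.3,0,0,0,0.2,0,0,0,0.2,0,0,0,0.2,0,0,0]'; python3 -m handwheel '[0.2,0,0,0,0.2,0,0,0,0.2,0,0,0,0.2,0,0,0,0.1,0,0,0,0,0,0,0,0,0,0,0,0,0,0,0]'
```

```text
time_s: 9.8
tool_pos: [0.441, 0.0618, 0.0681]
eef_rot: [2.04, 0.348, -2.035]
wrist_force: [0.3, -0.7, 3.2]
width: -0.003
time_s: 10.8
tool_pos: [0.4403, 0.0617, 0.0584]
eef_rot: [2.038, 0.348, -2.037]
wrist_force: [3.0, -0.1, 3.8]
width: -0.003
```

```bash
python3 -m handwheel '[0.1,0,0,0,0.1,0,0,0,0.1,0,0,0,0.1,0,0,0,0,0,0,0,0,0,0,0,0,0,0,0,0,0,0,0]'
```

```text
time_s: 11.8
tool_pos: [0.4403, 0.0617, 0.0548]
eef_rot: [2.038, 0.348, -2.037]
wrist_force: [1.7, -0.3, 8.9]
width: -0.001
```

```bash
python3 -m handwheel '[-0.5,0,0,0,-2,0,0,0,-4,0,0,0,-4,0,0,0,-3.5,0,0,0,0,-3,-3.5,0,0,-3,-3.5,0,0,-3,-3.5,0]'; python3 -m handwheel '[0,-2.5,-3,0,0,-1.8,-2.4,0,0,0,0,0,0,0,0,0,0,0,0,0,0,0,0,0,0,0,0,0,0,0,0,0]' ; python3 look.py green w_gr.png; python3 - <<'E'
from look import *
look('yellow','x.png',('side',))
E
```

```text
time_s: 12.8
tool_pos: [0.507, 0.1819, 0.1926]
eef_rot: [2.031, 0.347, -2.044]
wrist_force: [-0.2, -0.2, -0.1]
width: 0.002
time_s: 13.8
tool_pos: [0.5457, 0.2398, 0.1945]
eef_rot: [2.038, 0.348, -2.038]
wrist_force: [0.7, -0.0, 0.1]
width: -0.002
top [216.3 215.5] 0.56 [0.5412 0.2522 0.0438] (array([0.5451, 0.2477, 0.0457]), 'circ', array([0.5459, 0.2484]), 0.0221)
side [275.8 149.9] 0.6 [0.5471 0.2519 0.0457] (array([0.5466, 0.244 , 0.0455]), 'circ', array([0.5457, 0.2467]), 0.0244)
wrist [316.6 187.9] 0.76 [0.5457 0.2468 0.0439] (array([0.5473, 0.2489, 0.0446]), 'circ', array([0.5465, 0.2486]), 0.0229)
delta tool cm (y,z), gap x below tips: [15.01 -0.79 -0.36] gap 12.51
tcp 14.0 [0.5457 0.24   0.1943] [[0.0, 0.332, -0.943], [0.0, -0.943, -0.332], [-1.0, -0.0, -0.0]] F [0.64 0.39 0.38] -0.00019091645527523866
side [248.9 190.6] 0.62 [0.4397 0.0606 0.0343] (array([0.4412, 0.0579, 0.0339]), 'circ', array([0.4414, 0.0602]), 0.0229)
tcp 14.1 [0.5457 0.2401 0.1943] [[0.0, 0.332, -0.943], [0.0, -0.943, -0.332], [-1.0, 0.0, -0.0]] F [-0.3   0.28  0.37] -0.0002671450189763061
```

View pics/w_gr.png

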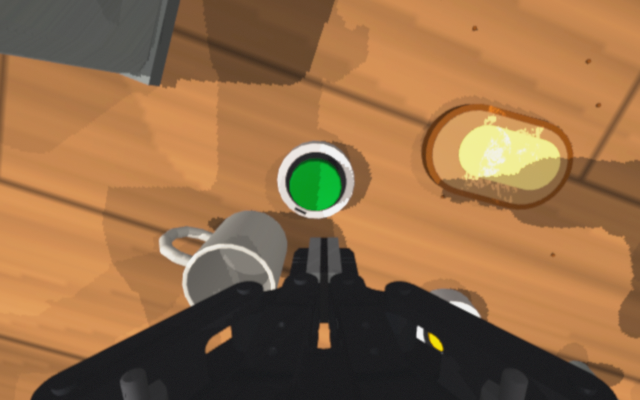

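Yellow's cap is down (top at 34 mm in the side view). Green is at (315,182); the mug rim is about 65 mm away and stays below the gripper body. I'll press green.

```bash
python3 -m handwheel '[3,-0.8,-0.35,0,4,0,0,0,3.5,0,0,0,1.3,0,0,0,0.3,0,0,0,0.2,0,0,0,0.2,0,0,0,0.2,0,0,0]'; python3 -m handwheel '[0.2,0,0,0,0.2,0,0,0,0.2,0,0,0,0.2,0,0,0,0.1,0,0,0,0,0,0,0,0,0,0,0,0,0,0,0]'
```

```text
time_s: 15.2
tool_pos: [0.5473, 0.249, 0.0684]
eef_rot: [2.04, 0.349, -2.035]
wrist_force: [0.2, -0.2, 2.5]
width: -0.0
time_s: 16.2
tool_pos: [0.5467, 0.2489, 0.0585]
eef_rot: [2.039, 0.349, -2.037]
wrist_force: [2.9, -0.3, 4.1]
width: 0.002
```

```bash
python3 -m handwheel '[0.1,0,0,0,0.1,0,0,0,0.1,0,0,0,0.1,0,0,0,0,0,0,0,0,0,0,0,0,0,0,0,0,0,0,0]'; python3 -m handwheel '[-0.5,0,0,0,-2,0,0,0,-4,0,0,0,-4,0,0,0,-4,0,0,0,-4,0,0,0,0,0,0,0,0,0,0,0]'; python3 - <<'E'
from look import *
HUE['red']=(0,8)
for k in ('blue','yellow','green','red'): look(k,'x.png',('side',))
im,d=optics.get_image('top'); save('top2.png',im); cal=optics.get_calibration('top')
for k in ('jam_jar','salt_shaker','mug','slice','knife','butter_dish'):
    for r in nets.landmark_of(k,'top')[:1]: m=med(d,r['position']); print(k,np.round(r['position']),world('top',r['position'],m,cal).round(3))
save('side2.png',optics.get_image('side')[0])
E
```

```text
time_s: 17.2
tool_pos: [0.5467, 0.2488, 0.0551]
eef_rot: [2.038, 0.349, -2.037]
wrist_force: [1.4, -0.6, 7.6]
width: -0.001
time_s: 18.2
tool_pos: [0.5451, 0.2482, 0.2386]
eef_rot: [2.035, 0.348, -2.04]
wrist_force: [0.3, -0.0, -0.3]
width: 0.0
side [274.4 271.1] 0.8 [ 0.4526 -0.2496  0.0329] (array([ 0.4488, -0.2559,  0.0337]), 'circ', array([ 0.4496, -0.2554]), 0.0231)
tcp 18.2 [0.5451 0.2482 0.2386] [[-0.003, 0.332, -0.943], [-0.001, -0.943, -0.332], [-1.0, 0.0, 0.003]] F [ 0.34 -0.04 -0.26] 0.0003695486842654473
side [248.3 192.7] 0.69 [0.437  0.0522 0.0334] (array([0.4411, 0.0574, 0.0337]), 'circ', array([0.4415, 0.059 ]), 0.0238)
tcp 18.3 [0.5447 0.2481 0.2373] [[-0.004, 0.332, -0.943], [-0.002, -0.943, -0.332], [-1.0, 0.0, 0.005]] F [-0.15 -0.61 -1.33] -0.0002845374451296583
side [278.1 152.4] 0.47 [0.5552 0.261  0.0314] (array([0.5465, 0.2451, 0.0338]), 'circ', array([0.5486, 0.2431]), 0.0227)
tcp 18.4 [0.5451 0.2483 0.2373] [[-0.004, 0.332, -0.943], [-0.001, -0.943, -0.332], [-1.0, 0.0, 0.004]] F [-0.74 -0.62 -0.68] 0.003583442731657793
side [332.1 225.3] 0.72 [ 0.6045 -0.1518  0.0451] (array([ 0.6029, -0.1506,  0.0456]), 'circ', array([ 0.6037, -0.1494]), 0.0241)
tcp 18.5 [0.5456 0.2484 0.2378] [[-0.003, 0.332, -0.943], [-0.001, -0.943, -0.332], [-1.0, 0.0, 0.003]] F [-0.75 -0.2   0.62] 0.001676025645083149
jam_jar [395. 177.] [ 0.649 -0.292  0.084]
mug [280. 249.] [0.438 0.055 0.032]
slice [272. 191.] [0.621 0.085 0.018]
knife [447. 213.] [ 0.547 -0.465  0.005]
butter_dish [348. 149.] [ 0.744 -0.153  0.055]
```

View pics/side2.png

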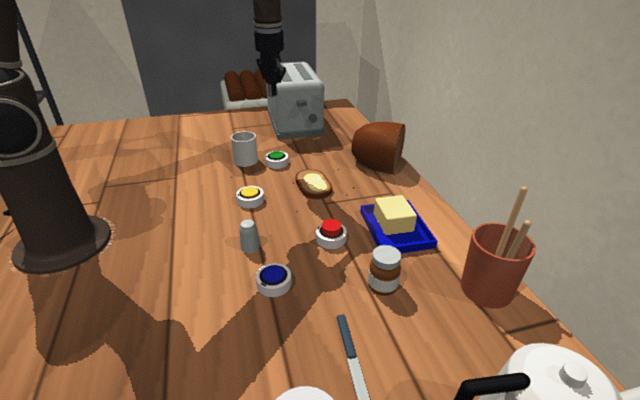

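The side view shows blue (274,275), yellow (250,192) and green (277,157) caps sunk in. Red (331,228) is still up, and the mug, shaker, jar, slice, knife and dish are where they were. The arm is clear, so I'm handing in.

```bash
python3 -c "
from cell import manip
print(manip.finish_job())"
```

```text
the job is handed in; nothing more can be done
None
```

I pressed the blue, yellow and green timers in that order with shut fingers, stopping each press when the force rose at the bottom stop. Readings there were 7.5, 8.9 and 7.6 N. The job was handed in about 19 s into the 45 s allowed, with the arm lifted clear; no verdict is reported.

**Caps:** The last side view puts the three pressed cap tops at about 34 mm, down from about 45.5 mm, so roughly 11.5–12 mm in. Red is still up at 45.6 mm.

**Positions:** The three pressed timers measured within a few millimetres of their earlier positions. Red agrees with its first measurement to within about 8 mm, which is within the networks' scatter.

**Bystanders:** The jam jar, slice, knife and butter dish agree with the start to about 1 cm. In the last top view, with the arm overhead, the network mistook the yellow timer for the mug and missed the salt shaker. I checked those two only by eye in the side picture, where they stand unchanged.

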